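# Light the vanity corner and point out two things

## Task

A guest wants to know which things to use: flip the toggle switch on the cubby all the way over to turn on the vanity lamp, then point straight down at the middle of the closed shaving cup's lid, fingertips about 3 cm above it, and hold there for two seconds. Then point in the same way at the middle of the longer of the two tweezers in the steel tray for two seconds, and finish there, still pointing. Do not touch either thing you point at, and pick up or shift nothing.

Things in the scene. Friction and masses are not known exactly. Their poses are not given: they have to be found in the camera images.
- cubby: White laminate cubby, fixed, 200 mm along its x, 240 mm along its y, 130 mm high; origin at the centre of its underside, z up. Its top carries the toggle switch at (-20, -60) mm in this frame, and at (45, 70) mm the vanity lamp, a thin steel post with a small white shade, up to 315 mm above the table: keep clear of it.
- lamp_switch (a joint): Angle of the lamp's toggle, rad: 0 is off (leaning towards the cubby's -x by 0.5 rad from upright), 1.0 is fully on (leaning as far towards its +x). Pushing it along the cubby's +x turns it on; light friction, it stays where it is left. It may start a little way in (up to 0.15).
- lamp_switch_tip (a point): Centre of the ball (26 mm across) at the end of the steel toggle, a bar 10 mm thick, 50 mm from pivot to this point. It stands on a white switch block (70 x 50 mm, 25 mm high) on top of the cubby; the pivot is 22 mm above the cubby top, its axis along the cubby y. The point moves with the toggle; it travels about 50 mm along the cubby's x from off to on.
- shaving_cup_top (a point): Centre of the top of the shaving cup's lid: a white plastic cup closed by a wide screw lid with a ribbed edge, 74 mm across, 91 mm high, loose, standing on the table; z up. The only closed one of three similar cups, which may change places. Point at it; do not touch it.
- long_tweezers_top (a point): Middle of the upper side of the longer tweezers, 13 mm above the table: dark steel, V-shaped, 100 mm long (this frame's x runs along them), 9 mm high, lying loose in the tray; z up. Point at them; do not touch them.
- short_tweezers: The shorter dark steel tweezers, 68 mm long, 9 mm high, in the same tray about 60 mm beside the longer ones, on either side; origin at the middle of the underside, x along them. Loose bystander; leave where it stands. 
- tray: Shallow steel tray, fixed, 130 x 130 mm, rim 10 mm high, floor 4 mm; origin at the centre of its underside.
- toothbrush_cup: Open ceramic cup painted with blue flowers, 72 mm across, 95 mm high, with two toothbrushes reaching up to 170 mm; origin at the centre of the underside. Loose bystander; leave where it stands. 
- tumbler: Open plain white plastic tumbler, 70 mm across, 85 mm high; origin at the centre of the underside. Loose bystander; leave where it stands. 
- mirror: Folding hand mirror lying open on its back, round head 110 mm across, 205 mm long with the handle, 12 mm high; origin on the underside between head and handle. Loose bystander; leave where it stands. 
- soap_dish: Ceramic dish 110 x 80 mm with a bar of soap, 28 mm high; origin at the centre of the underside. Loose bystander; leave where it stands. 
- lotion: Closed white lotion bottle, 52 mm across, 150 mm high; origin at the centre of the underside. Loose bystander; leave where it stands. 

How it is judged:
By the outcome, as a careful person would: the job done as asked, in the order asked, and still so for the second after the job is handed in, with the robot touching nothing.
It also fails if it takes over 58 s, if anything falls off the work surface, if the arm or the gripper's body presses on something with over 40 N, if the wrist force passes 120 N, or if a joint passes its speed limit or range.

## Robot

A 6-joint arm with a two-finger parallel gripper is mounted at the origin on the work surface. World frame = base frame: x ahead of the robot, y to its left, z up, the work surface at z = 0. Lengths are in m, angles in rad, forces in N, time in s.
With the tool pointing down it reaches from about 0.325 to 0.9 m from the base axis. Payload 6.1 kg.
Tool frame: the origin (TCP) lies midway between the tips of the shut fingers; the grasp point (between the pads) lies 19 mm behind it; z points along the fingers, y is the line along which they close (so a half turn about z gives the same grasp; the last joint's range is limited). The gripper opens to 87 mm and grips with 3 to 60 N. Pads are 19 mm wide; open, the fingers measure 117 mm over their backs; the gripper's body (75 mm by 190 mm) begins 51 mm behind the grasp point.
Start: joints at [1.093, 0.22, 1.526, -0, 1.395, -0.126], TCP at [0.215, 0.587, 0.223] pointing down, gripper open.
Joint ranges: [-2.98, 2.98], [-0.91, 2.08], [0.09, 2.57], [-1.24, 4.39], [0.2, 2.65], [-2.68, 2.68]. Speed limits (rad/s): [2.57, 2.57, 3.01, 3.14, 3.14, 3.14].

## Interface

Orientations are given as a unit quaternion [w, x, y, z].
In Python, from rig import robot, optics, models gives the robot as it stands. The module is installed in compiled form; this text tells all that it offers.
- The arm moves only by the tool apply_moves, never from a script. Its argument "targets" is a list of rows, each a list of 2 entries, a list of its own where there are three numbers: the shift along the tool's x, y, z in mm, then the turn about the tool's z in degrees. A call has 1 to 12 rows; each row is the pose to reach, as a shift and turn from the pose commanded when the call began, along the tool's axes at that moment; what a row does not reach only later rows make up. A row lasts 1/12 s, in which the tool goes at most 41.7 mm and 7.16 degrees, less where a joint would pass 70% of its speed; a pose out of reach is approached as far as the arm can. A call with a gripper value outside its range is refused whole. "claw" is the finger opening in mm, from 0 to 87, set as the call begins (left out, the last holds). The fingers move at their own pace and stop on an object; "grip_force" is the grip in N (left out, the last holds). Time passes only in rows, so rows that repeat a pose let the fingers close. It gives the time, the measured TCP pose, the force, the opening and the grip force at its end, in the units of the state.
- robot.observe(): the state, without advancing time (a new reading comes with each control period).
- optics.camera(name): name is "scene" or "top"; returns a dict with "color" (400x640x3 uint8, blue, green, red), "camera_matrix" (3x3 intrinsics, pixels), "pose" (4x4, takes a point from camera to world coordinates). Camera axes: x right, y down, z forward; pixel columns grow to the right and rows downward; lengths in m; the calibration is good to about 2 mm. A picture is of the moment at which its call begins. There is no depth.
- robot.job_done(): hands the job in; it is judged then, once.
Trained networks look in a picture, given as the dict that the camera call returned (one of the last four; its "shot" number tells which), for a name from the list of things; names that differ only in an ending like _2 or _b are one class to them, and where a whole thing is asked for, a point or a joint stands for the part that bears it (a point fixed in the world has none). Each returns a list of dicts, best first, with "p" (0 to 1); they miss things now and then, are a little off and sometimes report something else, mostly with a low value. They report only what shows in the picture. A call takes as long as a camera call.
- models.find_in(picture, thing): "xyz" ([x, y, z] in m, in world coordinates, good to about 4 mm: the middle of the surface that is visible of it).
- models.silhouettes(picture, thing): "mask" (400x640 bool, what is visible of it).
The state is a dict: "time_s": time; "q": joint angles; "joint_velocities": joint speeds; "joint_torque": joint torques, N m; "ee_pos": TCP position; "tool_rot": TCP orientation; "wrist_force": force on the tool from outside, world axes, zero at the start; "moment": the same for the moment, N m; "grip_width": finger opening in m; "grip_force": force on a finger pad.
Only numpy, scipy, OpenCV 4.12 (cv2) and the standard library are available. Lean on these libraries where they do the work, as an engineer would, in place of code of your own. Each camera call takes 0.05 s, during which the arm holds its last target. There are 200 camera calls.

## Working session

There is one attempt and no reset: what is moved stays moved. The work goes in short steps, Python scripts to look and compute and a tool call to move; the robot and the scene stay as the last step left them, time stands still between calls to the robot, and variables do not carry over. Pictures are saved under pics/ and viewed, at most 10 in all, crops included, and the job is handed in when it is done.

Besides the shell and the picture viewer there is one more tool, called after "Call:" in YAML: its name, and indented under it one key for each argument. apply_moves: Moves the arm, as the interface text tells. Its arguments: {"type":"object","properties":{"targets":{"type":"array"},"claw":{"type":"number"},"grip_force":{"type":"number"}},"required":["targets"]}

```bash
mkdir -p pics; python3 - <<'E'
from rig import robot, optics, models
import cv2, numpy as np
s=robot.observe(); print(s['time_s'],s['ee_pos'],s['tool_rot'],s['grip_width'])
for n in ['top','scene']:
    p=optics.camera(n); cv2.imwrite(f'pics/{n}0.png',p['color'])
    print(n,p['camera_matrix'].round(1).tolist(),p['pose'].round(3).tolist())
    for t in ['cubby','lamp_switch','lamp_switch_tip','shaving_cup_top','long_tweezers_top','short_tweezers','tray','toothbrush_cup','tumbler','mirror','soap_dish','lotion']:
        print(t,[(np.round(d['xyz'],3).tolist(),round(d['p'],2)) for d in models.find_in(p,t)[:3]])
E
```

```text
0.0 [0.21505946 0.58615826 0.2213995 ] [-2.93820134e-04  1.74980897e-01  9.84571320e-01 -9.56326028e-04] 0.08698119645102893
top [[515.3, 0.0, 316.0], [0.0, 515.3, 202.7], [0.0, 0.0, 1.0]] [[-0.019, -0.99, 0.138, 0.375], [-1.0, 0.023, 0.022, -0.029], [-0.025, -0.138, -0.99, 1.472], [0.0, 0.0, 0.0, 1.0]]
cubby [([0.533, 0.375, 0.129], 0.66)]
lamp_switch [([0.513, 0.313, 0.209], 0.48)]
lamp_switch_tip [([0.512, 0.312, 0.206], 0.44)]
shaving_cup_top [([0.465, -0.1, 0.093], 0.78)]
long_tweezers_top [([0.598, -0.173, 0.016], 0.43)]
short_tweezers [([0.655, -0.168, 0.013], 0.53)]
tray [([0.633, -0.177, 0.005], 0.8)]
toothbrush_cup [([0.408, -0.403, 0.022], 0.44)]
tumbler [([0.46, -0.258, 0.022], 0.65)]
mirror [([0.614, -0.386, 0.01], 0.67)]
soap_dish [([0.409, -0.398, 0.02], 0.84)]
lotion [([0.641, 0.122, 0.096], 0.6)]
scene [[384.1, 0.0, 320.0], [0.0, 384.1, 202.1], [0.0, 0.0, 1.0]] [[-0.157, 0.746, -0.647, 1.208], [0.988, 0.124, -0.097, 0.077], [0.008, -0.654, -0.757, 0.9], [0.0, 0.0, 0.0, 1.0]]
cubby [([0.58, 0.388, 0.129], 0.6), ([0.665, 0.132, 0.089], 0.25), ([0.521, 0.31, 0.203], 0.2)]
lamp_switch [([0.523, 0.313, 0.202], 0.58)]
lamp_switch_tip []
shaving_cup_top [([0.483, -0.1, 0.084], 0.97)]
long_tweezers_top [([0.522, 0.312, 0.199], 0.65), ([0.606, -0.178, 0.009], 0.52)]
short_tweezers []
tray [([0.637, -0.175, -0.001], 0.66)]
toothbrush_cup [([0.472, 0.066, 0.069], 0.62)]
tumbler [([0.472, -0.247, 0.055], 0.7)]
mirror [([0.621, -0.383, 0.01], 0.74), ([0.524, 0.31, 0.203], 0.34), ([0.657, -0.178, 0.009], 0.34)]
soap_dish [([0.42, -0.397, 0.02], 0.69), ([0.486, -0.1, 0.083], 0.43)]
lotion [([0.663, 0.134, 0.091], 0.95)]
```

View pics/top0.png

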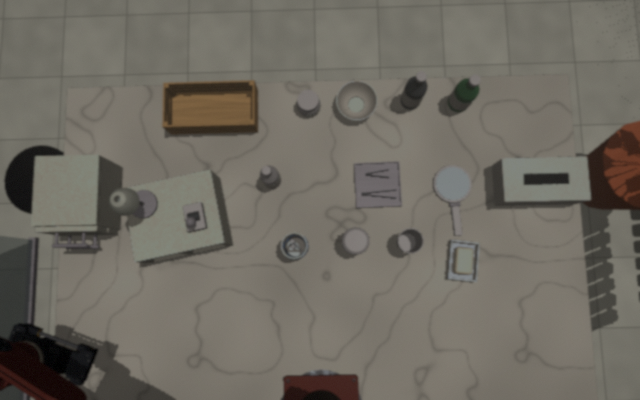

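View pics/scene0.png

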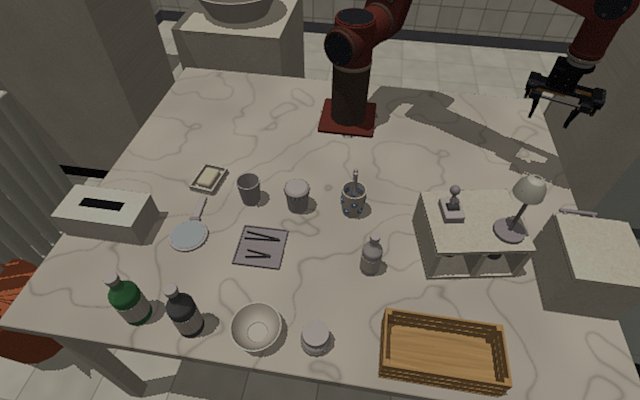

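The top view shows the cubby around (180,218), with the switch at (193,217) and the lamp at (125,203). The shaving cup is at (355,240) and the tray at (377,185), where the lower tweezers look longer. I'll zoom in and measure the cubby's corners.

```bash
cat > h.py <<'E'
import numpy as np, cv2
def px2w(p,u,v,z):
    d=p['pose'][:3,:3]@np.linalg.inv(p['camera_matrix'])@[u,v,1]; o=p['pose'][:3,3]
    return o+d*(z-o[2])/d[2]
def w2px(p,X):
    c=p['pose'][:3,:3].T@(np.array(X)-p['pose'][:3,3]); c=p['camera_matrix']@c; return c[:2]/c[2]
E
python3 - <<'E'
from rig import robot, optics, models
from h import *
p=optics.camera('top'); q=optics.camera('scene')
f=lambda im,x,y,w,h,s:cv2.convertScaleAbs(cv2.resize(im[y:y+h,x:x+w],None,fx=s,fy=s,interpolation=cv2.INTER_CUBIC),alpha=1.5)
a=f(p['color'],100,160,140,110,4); b=f(p['color'],345,155,60,110,4)
cv2.imwrite('pics/c1.png',np.hstack([a,b]))
a=f(q['color'],400,170,150,120,4);b=f(q['color'],230,220,65,60,3)
b=cv2.copyMakeBorder(b,0,480-b.shape[0],0,0,cv2.BORDER_CONSTANT)
cv2.imwrite('pics/c2.png',np.hstack([a,b]))
for n,pic in (('top',p),('scene',q)):
  for t in ['cubby','lamp_switch','long_tweezers_top','short_tweezers','shaving_cup_top']:
    for m in models.silhouettes(pic,t)[:2]:
        M=m['mask'].astype(np.uint8); ys,xs=np.nonzero(M)
        if len(xs)==0: continue
        r=cv2.minAreaRect(np.c_[xs,ys].astype(np.float32))
        print(n,t,round(m['p'],2),len(xs),np.round(r[0],1),np.round(r[1],1),round(r[2],1), xs.mean().round(1),ys.mean().round(1))
E
```

```text
top cubby 0.88 8032 [169.8 218. ] [ 79.5 113.3] 78.2 174.1 216.0
top lamp_switch 0.65 81 [189.5 221.5] [9. 9.] 90.0 189.9 221.4
top long_tweezers_top 0.42 6 [365.  193.5] [1. 2.] 90.0 365.0 193.5
top short_tweezers 0.3 2014 [377.1 184. ] [45.  45.6] 87.5 376.9 184.0
top shaving_cup_top 0.65 598 [355.  240.5] [27. 26.] 90.0 354.9 240.0
scene cubby 0.92 10168 [482.8 231.2] [ 99.3 137.6] 82.4 475.5 231.2
scene lamp_switch 0.71 117 [453.4 194. ] [ 9.5 17.5] 24.4 454.6 193.0
scene long_tweezers_top 0.72 1191 [195.3 228. ] [32.6 60.7] 41.4 189.7 231.5
scene short_tweezers 0.56 142 [258.2 255.5] [23.6  8.5] 13.0 258.4 254.9
scene shaving_cup_top 0.88 693 [298.2 195.7] [33.5 25.2] 76.0 297.0 195.5
```

View pics/c1.png

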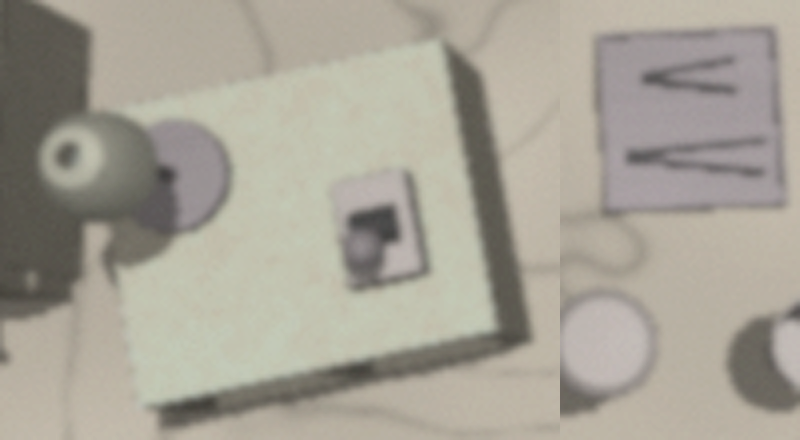

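View pics/c2.png

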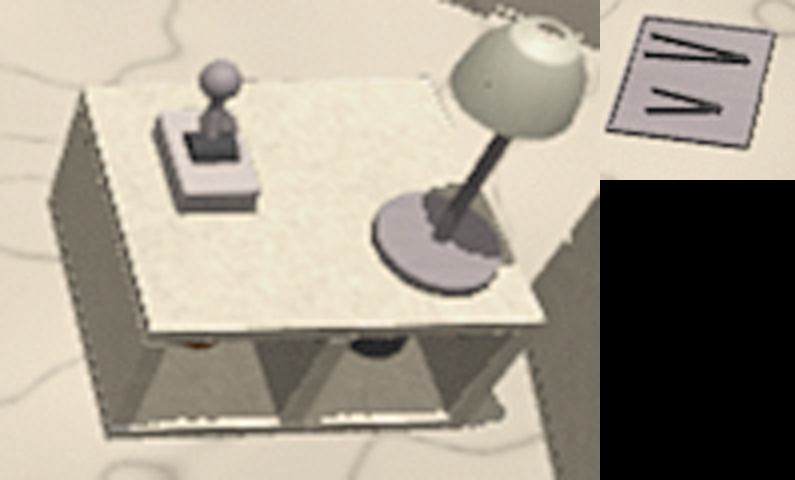

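The crops show the toggle ball at top px (191,222), leaning towards the robot. The cubby top's corners are at about (224,242), (210,170) and (137,261). The long tweezers run from (362.5,194) to (396,194), and the lid centre is at (356,240).

```bash
python3 - <<'E'
from rig import robot, optics, models
from h import *
p=optics.camera('top'); q=optics.camera('scene')
C=[px2w(p,*c,.13) for c in ((223.7,242.5),(210,170),(137,261.3))]
S=[px2w(q,400+x/4,170+y/4,.13) for x,y in ((83,92),(148,332),(543,322))]  # -x-y,+x-y,+x+y
print(np.round(C,3).tolist(),np.round(S,3).tolist())
def fr(bl,br_x,yv):pass
ex=(C[1]-C[0]); print('yaw top',np.arctan2(ex[1],ex[0]),np.linalg.norm(ex)); ey=C[2]-C[0]; print(np.arctan2(-ey[0],ey[1]),np.linalg.norm(ey))
ex=(S[1]-S[0]); print('yaw sc',np.arctan2(ex[1],ex[0]),np.linalg.norm(ex)); ey=S[2]-S[1]; print(np.arctan2(-ey[0],ey[1]),np.linalg.norm(ey))
# tip triangulate
def tri(a,b):
    A=[];B=[]
    for pic,uv in ((p,a),(q,b)):
        o=pic['pose'][:3,3];d=px2w(pic,*uv,0)-o;d/=np.linalg.norm(d);P=np.eye(3)-np.outer(d,d);A.append(P);B.append(P@o)
    return np.linalg.lstsq(np.vstack(A),np.hstack(B),rcond=None)[0]
print('tip',tri((191,221.8),(400+220/4,170+80/4)))
print('lid top',px2w(p,355.5,240.2,.091), 'scene', px2w(q,297,187,.091), 'mask',tri((355,240.2),(297,187)))
for z in (.012,):
  print('long',px2w(p,362.5,194.3,z),px2w(p,396,194.1,z),px2w(p,379.2,194.2,z))
  print('scene long',[px2w(q,230+x/3,220+y/3,z).round(3) for x,y in ((148,61),(52,37),(45,56))] )
E
```

```text
[[0.463, 0.244, 0.13], [0.657, 0.282, 0.13], [0.419, 0.471, 0.13]] [[0.473, 0.243, 0.13], [0.663, 0.279, 0.13], [0.617, 0.514, 0.13]]
yaw top 0.19229830916403934 0.19765975459238555
0.192650503604132 0.2314693884210385
yaw sc 0.18710980246171777 0.19299284447321483
0.19276626269679437 0.23941087331679092
tip [0.51210264 0.31310657 0.19615022]
lid top [ 0.46426239 -0.10230369  0.091     ] scene [ 0.47106481 -0.10091322  0.091     ] mask [ 0.46482387 -0.10185995  0.08421928]
long [ 0.60018428 -0.13040951  0.012     ] [ 0.59854641 -0.2259254   0.012     ] [ 0.59936801 -0.17806257  0.012     ]
scene long [array([ 0.608, -0.127,  0.012]), array([ 0.596, -0.223,  0.012]), array([ 0.619, -0.224,  0.012])]
```

Call:
apply_moves:
  targets:
    - [[-15, -14, -2], 5]
    - [[-31, -29, -3], 10]
    - [[-46, -43, -5], 15]
    - [[-62, -57, -6], 20]
    - [[-78, -72, -8], 25]
    - [[-93, -86, -10], 30]
    - [[-109, -100, -11], 35]
    - [[-124, -115, -13], 40]
    - [[-140, -129, -15], 45]
    - [[-155, -144, -16], 50]
    - [[-171, -158, -18], 55]
    - [[-186, -172, -19], 59]
  claw: 0
  grip_force: 10

```text
time_s: 3.0
ee_pos: [0.3312, 0.3603, 0.2419]
tool_rot: [0.0, 0.639, 0.769, 0.0]
wrist_force: [0.3, -0.0, -0.4]
grip_width: 0.015
grip_force: 0.0
```

```bash
cat >> h.py <<'E'
from scipy.spatial.transform import Rotation as Ro
def to(s,*targets):
    R=Ro.from_quat(s['tool_rot'],scalar_first=True).as_matrix()
    print('t',round(s['time_s'],2),'tcp',s['ee_pos'].round(4),'ty deg',np.degrees(np.arctan2(R[1,1],R[0,1])).round(1),'tz',R[:,2].round(3),'F',s['wrist_force'].round(1),'w',round(s['grip_width'],4))
    for t in targets: print((R.T@(np.array(t)-s['ee_pos'])*1000).round(0))
E
python3 -c "
from rig import robot
from h import *
to(robot.observe(),(.463,.302,.24),(.463,.302,.185),(.530,.315,.185))"
```

```text
t 3.0 tcp [0.3312 0.3603 0.2419] ty deg 10.6 tz [ 0.001  0.    -1.   ] F [ 0.3 -0.  -0.4] w 0.015
[-81. 119.   2.]
[-82. 119.  57.]
[-81. 187.  57.]
```

Call:
apply_moves:
  targets:
    - [[-14, 20, 0], 0]
    - [[-27, 40, 0], 0]
    - [[-41, 60, 1], 0]
    - [[-54, 80, 1], 0]
    - [[-68, 100, 2], 0]
    - [[-81, 119, 2], 0]
    - [[-81, 119, 20], 0]
    - [[-81, 119, 40], 0]
    - [[-81, 119, 57], 0]
    - [[-81, 119, 57], 0]
    - [[-81, 119, 57], 0]

```text
time_s: 3.92
ee_pos: [0.4621, 0.3036, 0.1837]
tool_rot: [-0.001, 0.637, 0.771, -0.001]
wrist_force: [0.4, -0.1, 0.7]
grip_width: 0.0008
grip_force: 0.0
```

```bash
python3 -c "
from rig import robot,optics
from h import *
s=robot.observe();to(s)
f=lambda im,x,y,w,h,s:cv2.convertScaleAbs(cv2.resize(im[y:y+h,x:x+w],None,fx=s,fy=s,interpolation=cv2.INTER_CUBIC),alpha=1.5)
p=optics.camera('top');q=optics.camera('scene')
print(w2px(p,s['ee_pos']),w2px(q,s['ee_pos']))
cv2.imwrite('pics/d.png',np.hstack([f(p['color'],130,160,100,120,4),f(q['color'],400,140,100,120,4)]))"
```

```text
t 3.92 tcp [0.4621 0.3036 0.1837] ty deg 10.8 tz [-0.002 -0.001 -1.   ] F [ 0.4 -0.1  0.7] w 0.0008
[195.67922931 242.01011253] [448.54958669 178.87417262]
```

View pics/d.png

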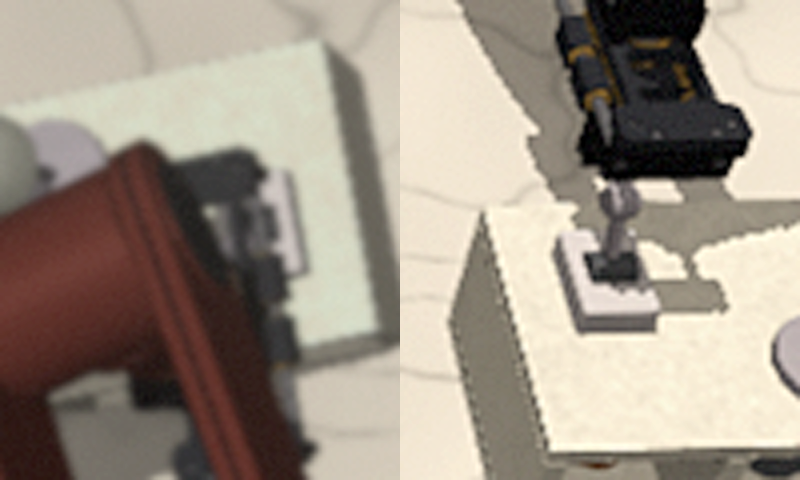

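The fingertips sit just behind the ball and in line with it. The scene view shows the ball at crop (620,200), and the gripper body passes above it. Pushing now.

Call:
apply_moves:
  targets:
    - [[0, 8, 0], 0]
    - [[0, 15, 0], 0]
    - [[0, 22, 0], 0]
    - [[0, 29, 0], 0]
    - [[0, 36, 0], 0]
    - [[0, 42, 0], 0]
    - [[0, 48, 0], 0]
    - [[0, 53, 0], 0]
    - [[0, 58, 0], 0]
    - [[0, 62, 0], 0]
    - [[0, 65, 0], 0]
    - [[0, 65, 0], 0]

```text
time_s: 5.02
ee_pos: [0.5272, 0.3162, 0.1842]
tool_rot: [0.0, 0.637, 0.771, 0.0]
wrist_force: [-1.1, -0.0, -0.2]
grip_width: 0.0004
grip_force: 0.0
```

Call:
apply_moves:
  targets:
    - [[0, 2, 0], 0]
    - [[0, 4, 0], 0]
    - [[0, 4, 0], 0]

```text
time_s: 5.27
ee_pos: [0.5305, 0.3169, 0.1842]
tool_rot: [-0.0, 0.637, 0.771, -0.0]
wrist_force: [-1.2, 1.0, -0.5]
grip_width: 0.0005
grip_force: 0.4
```

Still only light friction, so the stop hasn't been reached. I'll continue in small steps.

Call:
apply_moves:
  targets:
    - [[0, 2, 0], 0]
    - [[0, 3, 0], 0]
    - [[0, 3, 0], 0]

```text
time_s: 5.52
ee_pos: [0.5329, 0.3174, 0.1843]
tool_rot: [-0.001, 0.637, 0.771, -0.001]
wrist_force: [-4.6, -1.7, -0.9]
grip_width: 0.0003
grip_force: 2.2
```

Call:
apply_moves:
  targets:
    - [[0, 1, 0], 0]
    - [[0, 2, 0], 0]
    - [[0, 2, 0], 0]

```text
time_s: 5.77
ee_pos: [0.5331, 0.3175, 0.1841]
tool_rot: [-0.002, 0.637, 0.771, -0.002]
wrist_force: [-11.6, -4.0, 3.5]
grip_width: 0.0006
grip_force: 5.7
```

The force is climbing with no motion, so the toggle is at its stop. I'll back off, rise and check.

Call:
apply_moves:
  targets:
    - [[0, -12, 0], 0]
    - [[0, -28, 0], 0]
    - [[0, -45, 0], 0]
    - [[0, -60, -15], 0]
    - [[0, -75, -35], 0]
    - [[0, -90, -55], 0]
    - [[20, -100, -65], 0]
    - [[45, -100, -65], 0]
    - [[70, -100, -65], 0]
    - [[95, -100, -65], 0]
    - [[120, -100, -65], 0]
    - [[120, -100, -65], 0]

```text
time_s: 6.77
ee_pos: [0.4142, 0.4209, 0.2503]
tool_rot: [-0.0, 0.636, 0.772, 0.002]
wrist_force: [0.0, -0.3, -0.1]
grip_width: 0.0007
grip_force: 0.0
```

```bash
python3 -c "
from rig import robot,optics,models
from h import *
s=robot.observe();to(s)
f=lambda im,x,y,w,h,s:cv2.convertScaleAbs(cv2.resize(im[y:y+h,x:x+w],None,fx=s,fy=s,interpolation=cv2.INTER_CUBIC),alpha=1.5)
p=optics.camera('top');q=optics.camera('scene')
print([d['xyz'].round(3) if hasattr(d['xyz'],'round') else d['xyz'] for d in models.find_in(q,'lamp_switch_tip')+models.find_in(q,'lamp_switch')])
cv2.imwrite('pics/e.png',np.hstack([f(p['color'],130,160,100,120,4),f(q['color'],400,140,100,120,4)]))"
```

```text
t 6.77 tcp [0.4142 0.4209 0.2503] ty deg 11.0 tz [ 0.002  0.003 -1.   ] F [ 0.  -0.3 -0.1] w 0.0007
[[0.5601, 0.3204, 0.2022]]
```

View pics/e.png

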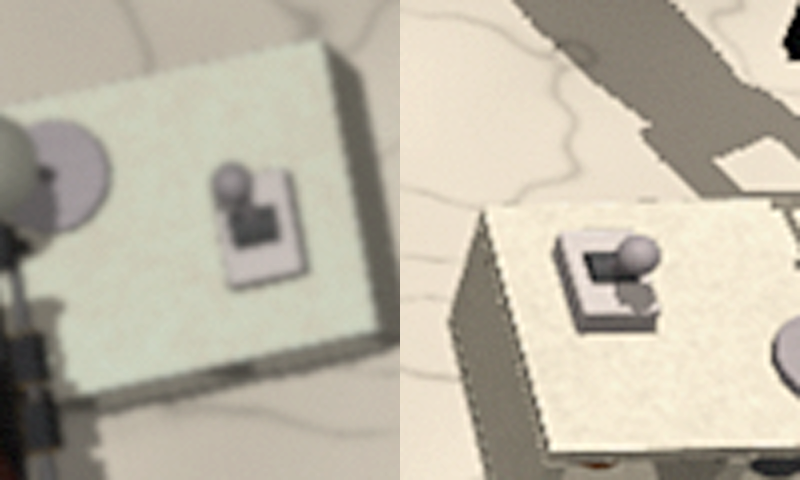

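The toggle now leans fully away: tip at (0.560,0.320), against a predicted (0.558,0.320). Next is the lid.

```bash
python3 -c "
from rig import robot
from h import *
to(robot.observe(),(.468,-.1015,.25),(.468,-.1015,.122))"
```

```text
t 6.97 tcp [0.4152 0.4165 0.2497] ty deg 10.8 tz [ 0.001 -0.    -1.   ] F [ 0.2  0.2 -0.3] w 0.0006
[-519.  -45.   -0.]
[-519.  -46.  128.]
```

Call:
apply_moves:
  targets:
    - [[-20, -2, 0], 0]
    - [[-50, -4, 0], 0]
    - [[-85, -7, 0], 0]
    - [[-120, -10, 0], 0]
    - [[-155, -13, 0], 0]
    - [[-190, -16, 0], 0]
    - [[-225, -19, 0], 0]
    - [[-260, -22, 0], 0]
    - [[-295, -25, 0], 0]
    - [[-330, -28, 0], 0]
    - [[-365, -31, 0], 0]
    - [[-400, -34, 0], 0]

```text
time_s: 7.97
ee_pos: [0.4563, 0.015, 0.25]
tool_rot: [0.001, 0.638, 0.77, 0.0]
wrist_force: [0.3, 0.3, -0.0]
grip_width: 0.0005
grip_force: 0.0
```

Call:
apply_moves:
  targets:
    - [[-30, -3, 0], 0]
    - [[-60, -6, 0], 0]
    - [[-85, -8, 0], 0]
    - [[-105, -10, 0], 0]
    - [[-119, -11, 0], 0]
    - [[-119, -11, 20], 0]
    - [[-119, -11, 40], 0]
    - [[-119, -11, 60], 0]
    - [[-119, -11, 60], 0]
    - [[-119, -11, 60], 0]
    - [[-119, -11, 60], 0]

```text
time_s: 8.88
ee_pos: [0.4685, -0.1019, 0.1908]
tool_rot: [0.001, 0.637, 0.771, 0.0]
wrist_force: [0.0, 0.4, 1.4]
grip_width: 0.0001
grip_force: 0.0
```

```bash
python3 -c "
from rig import robot,optics,models
from h import *
s=robot.observe();to(s,(.468,-.1015,.122))
f=lambda im,x,y,w,h,s:cv2.convertScaleAbs(cv2.resize(im[y:y+h,x:x+w],None,fx=s,fy=s,interpolation=cv2.INTER_CUBIC),alpha=1.5)
q=optics.camera('scene')
print(w2px(q,s['ee_pos']),w2px(q,(.468,-.1015,.091)))
print([(d['xyz'],d['p']) for d in models.find_in(q,'shaving_cup_top')])
cv2.imwrite('pics/g.png',f(q['color'],220,110,130,130,4))"
```

```text
t 8.88 tcp [ 0.4685 -0.1019  0.1908] ty deg 10.8 tz [ 0.001 -0.001 -1.   ] F [0.  0.4 1.4] w 0.0001
[ 1. -0. 69.]
[295.43172663 160.86363714] [297.00838889 186.20937315]
[([0.4849, -0.1002, 0.0827], 0.63)]
```

View pics/g.png

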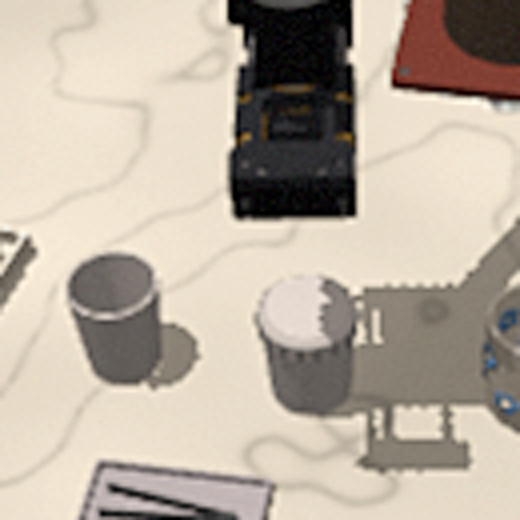

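The lid's centre in the scene is at about (297,187.5), which matches the estimate to within 2–3 mm. The gripper is above it. Descending and holding.

Call:
apply_moves:
  targets:
    - [[1, 0, 15], 0]
    - [[1, 0, 30], 0]
    - [[1, 0, 45], 0]
    - [[1, 0, 57], 0]
    - [[1, 0, 65], 0]
    - [[1, 0, 69], 0]
    - [[1, 0, 69], 0]
    - [[1, 0, 69], 0]
    - [[1, 0, 69], 0]
    - [[1, 0, 69], 0]
    - [[1, 0, 69], 0]
    - [[1, 0, 69], 0]

```text
time_s: 9.98
ee_pos: [0.4682, -0.1004, 0.121]
tool_rot: [0.0, 0.637, 0.771, 0.0]
wrist_force: [-0.1, -0.1, -1.0]
grip_width: 0.0003
grip_force: 0.0
```

Call:
apply_moves:
  targets:
    - [[0, 0, 0], 0]
    - [[0, 0, 0], 0]
    - [[0, 0, 0], 0]
    - [[0, 0, 0], 0]
    - [[0, 0, 0], 0]
    - [[0, 0, 0], 0]
    - [[0, 0, 0], 0]
    - [[0, 0, 0], 0]
    - [[0, 0, 0], 0]
    - [[0, 0, 0], 0]
    - [[0, 0, 0], 0]
    - [[0, 0, 0], 0]

```text
time_s: 10.98
ee_pos: [0.468, -0.1003, 0.1205]
tool_rot: [0.0, 0.637, 0.771, -0.0]
wrist_force: [0.1, -0.1, 0.0]
grip_width: 0.0003
grip_force: 0.0
```

Call:
apply_moves:
  targets:
    - [[0, 0, 0], 0]
    - [[0, 0, 0], 0]
    - [[0, 0, 0], 0]
    - [[0, 0, 0], 0]
    - [[0, 0, 0], 0]
    - [[0, 0, 0], 0]
    - [[0, 0, 0], 0]
    - [[0, 0, 0], 0]
    - [[0, 0, 0], 0]
    - [[0, 0, 0], 0]
    - [[0, 0, 0], 0]
    - [[0, 0, 0], 0]

```text
time_s: 11.98
ee_pos: [0.468, -0.1003, 0.1205]
tool_rot: [-0.0, 0.637, 0.771, -0.0]
wrist_force: [0.9, -0.2, 0.3]
grip_width: 0.0002
grip_force: 0.0
```

```bash
python3 -c "
from rig import robot,optics,models
from h import *
s=robot.observe();to(s,(.604,-.177,.16),(.604,-.177,.044))"
```

```text
t 11.98 tcp [ 0.468  -0.1003  0.1205] ty deg 10.8 tz [-0. -0. -1.] F [ 0.9 -0.2  0.3] w 0.0002
[-101.  119.  -39.]
[-101.  119.   77.]
```

Call:
apply_moves:
  targets:
    - [[0, 0, 0], 0]
    - [[0, 0, 0], 0]
    - [[0, 0, 0], 0]
    - [[0, 0, 0], 0]
    - [[0, 0, 0], 0]
    - [[0, 0, 0], 0]
    - [[0, 0, -15], 0]
    - [[0, 0, -30], 0]
    - [[0, 0, -40], 0]
    - [[-15, 18, -40], 0]
    - [[-35, 41, -40], 0]
    - [[-55, 65, -40], 0]

```text
time_s: 12.98
ee_pos: [0.5432, -0.1425, 0.1613]
tool_rot: [0.001, 0.637, 0.771, 0.0]
wrist_force: [-0.6, 0.6, 0.9]
grip_width: 0.0003
grip_force: 0.0
```

Call:
apply_moves:
  targets:
    - [[-18, 20, 0], 0]
    - [[-35, 40, 0], 0]
    - [[-46, 54, 0], 0]
    - [[-46, 54, 20], 0]
    - [[-46, 54, 40], 0]
    - [[-46, 54, 60], 0]
    - [[-46, 54, 75], 0]
    - [[-46, 54, 75], 0]
    - [[-46, 54, 75], 0]
    - [[-46, 54, 75], 0]

```text
time_s: 13.82
ee_pos: [0.6045, -0.1774, 0.0867]
tool_rot: [0.001, 0.637, 0.771, 0.0]
wrist_force: [0.6, 0.2, 1.1]
grip_width: 0.0006
grip_force: 0.0
```

```bash
python3 -c "
from rig import robot,optics,models
from h import *
s=robot.observe();to(s,(.604,-.177,.043))
f=lambda im,x,y,w,h,s:cv2.convertScaleAbs(cv2.resize(im[y:y+h,x:x+w],None,fx=s,fy=s,interpolation=cv2.INTER_CUBIC),alpha=1.5)
q=optics.camera('scene')
for X in (s['ee_pos'],(.604,-.177,.013)): print((w2px(q,X)-[210,180])*5)
print([(np.round(d['xyz'],4),d['p']) for d in models.find_in(q,'long_tweezers_top')])
im=f(q['color'],210,180,110,110,5)
cv2.imwrite('pics/k.png',im)"
```

```text
t 13.82 tcp [ 0.6045 -0.1774  0.0867] ty deg 10.8 tz [ 0.001 -0.001 -1.   ] F [0.6 0.2 1.1] w 0.0006
[ 0. -1. 44.]
[246.63816074 202.77819604]
[262.04108367 282.5583088 ]
[(array([0.4733, 0.0656, 0.0673]), 0.72), (array([ 0.6067, -0.177 ,  0.0104]), 0.68)]
```

View pics/k.png

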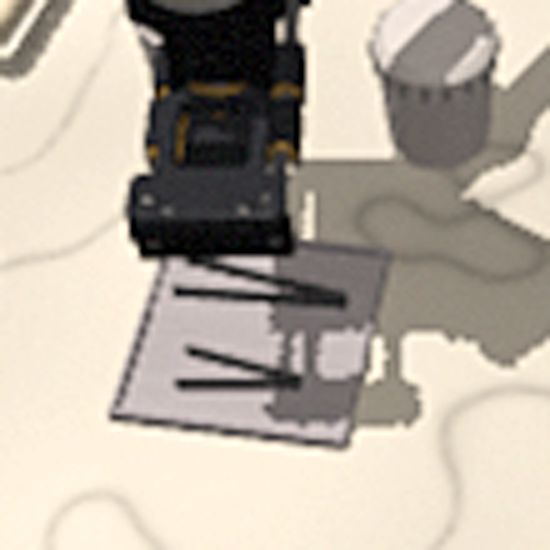

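In the scene crop the long tweezers run from apex (347,300) to ends near (182,277), so their middle is at about (265,288). That is within roughly 3 mm of the target. Descending and holding.

Call:
apply_moves:
  targets:
    - [[0, 0, 12], 0]
    - [[0, 0, 24], 0]
    - [[0, 0, 34], 0]
    - [[0, 0, 41], 0]
    - [[0, 0, 43], 0]
    - [[0, 0, 43], 0]
    - [[0, 0, 43], 0]
    - [[0, 0, 43], 0]
    - [[0, 0, 43], 0]
    - [[0, 0, 43], 0]
    - [[0, 0, 43], 0]
    - [[0, 0, 43], 0]

```text
time_s: 14.92
ee_pos: [0.604, -0.1772, 0.0429]
tool_rot: [0.0, 0.637, 0.771, 0.0]
wrist_force: [-0.5, 0.0, -0.7]
grip_width: 0.0008
grip_force: 0.0
```

Call:
apply_moves:
  targets:
    - [[0, 0, 0], 0]
    - [[0, 0, 0], 0]
    - [[0, 0, 0], 0]
    - [[0, 0, 0], 0]
    - [[0, 0, 0], 0]
    - [[0, 0, 0], 0]
    - [[0, 0, 0], 0]
    - [[0, 0, 0], 0]
    - [[0, 0, 0], 0]
    - [[0, 0, 0], 0]
    - [[0, 0, 0], 0]
    - [[0, 0, 0], 0]

```text
time_s: 15.92
ee_pos: [0.6038, -0.1771, 0.0425]
tool_rot: [-0.0, 0.637, 0.771, -0.0]
wrist_force: [0.5, 1.6, -0.5]
grip_width: 0.0001
grip_force: 0.0
```

Call:
apply_moves:
  targets:
    - [[0, 0, 0], 0]
    - [[0, 0, 0], 0]
    - [[0, 0, 0], 0]
    - [[0, 0, 0], 0]
    - [[0, 0, 0], 0]
    - [[0, 0, 0], 0]
    - [[0, 0, 0], 0]
    - [[0, 0, 0], 0]
    - [[0, 0, 0], 0]
    - [[0, 0, 0], 0]
    - [[0, 0, 0], 0]
    - [[0, 0, 0], 0]

```text
time_s: 16.92
ee_pos: [0.6039, -0.1771, 0.0425]
tool_rot: [0.0, 0.637, 0.771, 0.0]
wrist_force: [0.5, -0.6, -0.4]
grip_width: 0.0001
grip_force: 0.0
```

Call:
apply_moves:
  targets:
    - [[0, 0, 0], 0]
    - [[0, 0, 0], 0]
    - [[0, 0, 0], 0]
    - [[0, 0, 0], 0]
    - [[0, 0, 0], 0]
    - [[0, 0, 0], 0]

```text
time_s: 17.42
ee_pos: [0.6038, -0.1771, 0.0425]
tool_rot: [-0.0, 0.637, 0.771, -0.0]
wrist_force: [0.6, -0.2, -0.0]
grip_width: 0.0007
grip_force: 0.0
```

```bash
python3 -c "
from rig import robot
from h import *
to(robot.observe(),(.604,-.177,.043))
print(robot.job_done())"
```

```text
t 17.42 tcp [ 0.6038 -0.1771  0.0425] ty deg 10.8 tz [-0.  0. -1.] F [ 0.6 -0.2 -0. ] w 0.0007
[ 0.  0. -0.]
the job is handed in; nothing more can be done
None
```

The job is handed in at 17.4 s: the toggle is fully on, I pointed 3 cm above the shaving cup's lid and then the longer tweezers for over two seconds each, the arm is still pointing there, and I saw no sign of contact with anything but the toggle.

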